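# Top up the tin feeder

## Robot

A 6-joint arm with a two-finger parallel gripper is mounted at the origin on the work surface. World frame = base frame: x ahead of the robot, y to its left, z up, the work surface at z = 0. Lengths are in m, angles in rad, forces in N, time in s.
With the tool pointing down it reaches from about 0.3 to 1 m from the base axis. Payload 5.1 kg.
Tool frame: the origin (TCP) lies at the very end of the fingers, on their centre line; the grasp point (between the pads) lies 19 mm behind it; z points along the fingers, y is the line along which they close (so a half turn about z gives the same grasp; the last joint's range is limited). The gripper opens to 95 mm and grips with 3 to 60 N. Pads are 20 mm wide; open, the fingers measure 119 mm over their backs; the gripper's body (75 mm by 180 mm) begins 59 mm behind the grasp point.
Start: joints at [1.189, 0.124, 1.65, -0, 1.367, -0.083], TCP at [0.191, 0.621, 0.215] pointing down, gripper open.
Joint ranges: [-2.61, 2.61], [-1.02, 2.33], [0.03, 2.71], [-1.35, 4.49], [0.32, 2.68], [-2.91, 2.91]. Speed limits (rad/s): [2.57, 2.57, 3.14, 3.14, 3.14, 3.14].

## Interface

Orientations are given as a unit quaternion [w, x, y, z].
In Python, from workcell import * gives the robot as it stands.
- The arm moves only by the tool servo_tool, never from a script. Its argument "deltas" is a list of rows, each a list of 5 numbers: the finger opening in mm, from 0 to 95.1, then the shift along the world's x, y, z in mm, then the turn about the world's z in degrees. In form: [[jaw, tx, ty, tz, twist], ...]. A call has exactly 5 rows; each row is the pose to reach, as a shift and turn from the pose commanded when the call began; what a row does not reach only later rows make up. A row lasts 1/12 s, in which the tool goes at most 41.7 mm and 7.16 degrees, less where a joint would pass 70% of its speed; a pose out of reach is approached as far as the arm can. A call with a gripper value outside its range is refused whole. The fingers move at their own pace and stop on an object; "grip_force" is the grip in N (left out, the last holds). Time passes only in rows, so rows that repeat a pose let the fingers close, or fill a call up. It gives the time, the measured TCP pose, the force, the opening and the grip force at its end, in the units of the state.
- get_obs(): the state, without advancing time (a new reading comes with each control period).
- snapshot(name): name is "scene" or "top" or "wrist"; returns the picture (420x560x3 uint8, red, green, blue); there is no depth.
- camera_params(name): a dict with "mtx" (3x3 intrinsics, pixels), "camera_from_world" (4x4, takes a point from world to camera coordinates). Camera axes: x right, y up, looking along -z (the intrinsics and any distortion apply to the point x, -y, -z); pixel columns grow to the right and rows downward; lengths in m; the calibration is good to about 2 mm. A picture is of the moment at which its call begins: read the wrist's pose just before it. camera_params takes no time and is no camera call; for the wrist camera it gives the pose at the moment of the call.
- finish_job(): hands the job in; it is judged then, once.
The state is a dict: "time": time; "q": joint angles; "dq": joint speeds; "joint_torque": joint torques, N m; "position": TCP position; "orientation": TCP orientation; "ft_force": force on the tool from outside, world axes, zero at the start; "torque": the same for the moment, N m; "width": finger opening in m; "gripper_force": force on a finger pad.
Only numpy, scipy, OpenCV 4.12 (cv2) and the standard library are available. Lean on these libraries where they do the work, as an engineer would, in place of code of your own. Each camera call takes 0.05 s, during which the arm holds its last target. There are 200 camera calls.

## Task

Top up the tin feeder on the prep table: slide its flat cover all the way open, lay the slim tin from the little baking pan crosswise in the chute so that it rolls down and comes to rest behind the tin already at the front, and then slide the cover fully shut again. Leave the other things on the table where they are.

Things in the scene. Friction and masses are not known exactly. Their poses are not given: they have to be found in the camera images.
- feeder: Fixed grey metal trough, 116 mm wide (its x), 308 mm long (its y), z up; origin at the centre of its underside, on the table. Side walls 96 mm high with guide rails to 104.5 mm; rear wall at y +150 mm, 96 mm high; lip 28 mm high at the low end, y -150 mm. The chute inside slopes straight down at 6 degrees towards -y. Over its low half (y -150 to 0) a fixed grille of steel rods, top at 94 mm
- mouth (a point): Centre of the loading mouth (feeder y +75 mm), 98 mm above the table, at the cover's underside; axes as the feeder's. The mouth is 150 mm long (y) and 100 mm wide (x), open on top when the cover is slid away. The chute floor under this point is 34 mm above the table, rising 10.5 mm per 100 mm towards +y. Tins roll only when lying crosswise, axis along x
- rest (a point): Where the centre of the loaded tin comes to rest behind the front tin: on the chute's mid-line, feeder y -72 mm, 46 mm above the table; axes as the feeder's
- cover (a joint): Slide position in m of the feeder's flat dark steel cover: 0 = fully shut over the loading mouth, 0.148 = fully open, moved towards the feeder's -y to lie over the grille. Friction about 2 N, light damping, no spring: it stays where it is left. The plate is 109 mm (x) by 152 mm (y), underside 98 mm and top 103 mm above the table
- cover_rib (a point): Centre of the upright black rib across the middle of the cover's top, fixed to it, by which it is pushed: 80 mm wide (feeder's x), 10 mm thick (y), from 103 to 139 mm above the table; this point is 121 mm up. Axes as the feeder's. Cover shut: at feeder y +77 mm; fully open: y -71 mm
- tin_center (a point): Centre of the slim tin to be loaded, a closed cylinder 54 mm in diameter and 88 mm long, about 0.2 kg, steel ends and a plain paper label, lying on its side in the baking pan at the start. Its x axis runs along the tin's length; y and z turn as it rolls
- front_tin_center (a point): Centre of the identical tin already in the feeder, lying crosswise at the low end against the lip (centre at feeder y about -126 mm)
- pan: The fixed shallow aluminium baking pan the slim tin lies in, 170 mm (x) by 240 mm (y), rim 14 mm high and 4 mm thick, floor 4 mm above the table; origin at the centre of its underside
- tuna: Bystander: flat wide tin standing upright, 84 mm in diameter, 45 mm high; origin at the centre of its underside
- jar: Bystander: amber glass spice jar, 60 mm in diameter, 110 mm high; origin at the centre of its underside
- spatula: Bystander: spatula lying flat on the table beyond the feeder; origin under it, x along its length
- bowl: Bystander: steel bowl, 150 mm across and 60 mm high; origin at the centre of its underside
Not all that is in view belongs to the job. Leave any green or turquoise look-alike of the part that bears tin_center alone. Leave any blue look-alike of the part that bears front_tin_center alone.

How it is judged:
On the way, in this order (a step that is already met when the one before it is completed fails the run):
1. the cover is slid open (value of joint cover above 0.125 m), for 0.2 s.
2. the slim tin has rolled down the chute and lies crosswise behind the front tin (y of tin_center in the frame of feeder between -0.085 and -0.055 m and x of tin_center in the frame of feeder between -0.02 and 0.02 m and height (world z) of tin_center below 0.056 m and angle between the x axis of tin_center and the x axis of feeder, either way round below 0.2 rad), for 0.2 s.
3. the cover is slid fully shut again (value of joint cover below 0.006 m), for 0.2 s.
At the end, for the whole second after the job is handed in: The cover is shut to within 6 mm; the slim tin lies crosswise (within 0.2 rad) in the chute, within 20 mm of its mid-line, at feeder y -85 to -55 mm, under 62 mm centre to centre behind the front tin, which still lies against the lip (feeder y -135 to -110 mm) (all of step 2 and value of joint cover below 0.006 m and distance between tin_center and front_tin_center below 0.062 m and y of front_tin_center in the frame of feeder between -0.135 and -0.11 m and height (world z) of front_tin_center below 0.05 m); the robot touches nothing.
It fails at once if a bystander is displaced by more than 30 mm (distance of any of tuna, jar, spatula, bowl from where it was at the start of the episode above 0.03 m).
It also fails if it takes over 69 s, if anything falls off the work surface, if the arm or the gripper's body presses on something with over 40 N, if the wrist force passes 120 N, or if a joint passes its speed limit or range.

## Working session

There is one attempt and no reset: what is moved stays moved. The work goes in short steps, Python scripts to look and compute and a tool call to move; the robot and the scene stay as the last step left them, time stands still between calls to the robot, and variables do not carry over. Pictures are saved under pics/ and viewed, at most 10 in all, crops included, and the job is handed in when it is done.

Besides the shell and the picture viewer there is one more tool, called after "Call:" as a command line: name --pt "numbers of a row" for each row, then --argument value for the rest. servo_tool: Moves the arm, as the interface text tells. Its arguments: {"type":"object","properties":{"deltas":{"type":"array"},"grip_force":{"type":"number"}},"required":["deltas"]}

```bash
mkdir -p pics; ls; cat > h.py <<'E'
from workcell import *
import numpy as np, cv2
def save(n,f):
    im=snapshot(n); cv2.imwrite('pics/'+f,im[:,:,::-1]); return im
def ray(P,u,v):
    M=np.array(P["camera_from_world"]);K=np.array(P["mtx"])
    d=np.linalg.solve(K,[u,v,1.]); d=np.array([d[0],-d[1],-d[2]])
    R=M[:3,:3]; return -R.T@M[:3,3], R.T@d
def onplane(P,u,v,z):
    o,d=ray(P,u,v); return o+d*(z-o[2])/d[2]
def proj(P,p):
    M=np.array(P["camera_from_world"]);K=np.array(P["mtx"])
    c=M[:3,:3]@np.array(p)+M[:3,3]; q=K@np.array([c[0],-c[1],-c[2]]); return q[:2]/q[2]
E
python3 - <<'E'
from h import *
a=save("scene","s0.png");b=save("top","t0.png")
for n in("scene","top"):
    P=camera_params(n);print(n,{k:np.round(v,3).tolist() if not isinstance(v,str) else v for k,v in P.items()})
o=get_obs();print(o["time"],np.round(o["position"],4),np.round(o["orientation"],3),o["width"])
E
```

```text
pics
scene {'mtx': [[507.779, 0.0, 280.194], [0.0, 507.779, 222.965], [0.0, 0.0, 1.0]], 'camera_from_world': [[-0.535, 0.845, 0.011, 0.269], [-0.574, -0.373, 0.729, 0.238], [0.62, 0.384, 0.684, -1.743], [0.0, 0.0, 0.0, 1.0]]}
top {'mtx': [[521.47, 0.0, 273.608], [0.0, 521.47, 210.434], [0.0, 0.0, 1.0]], 'camera_from_world': [[-0.027, -1.0, -0.0, 0.047], [0.997, -0.027, 0.074, -0.516], [-0.074, 0.002, 0.997, -1.578], [0.0, 0.0, 0.0, 1.0]]}
0.1 [0.1911 0.6206 0.2135] [-0.     0.149  0.989 -0.001] 0.09502743056113873
```

View pics/t0.png

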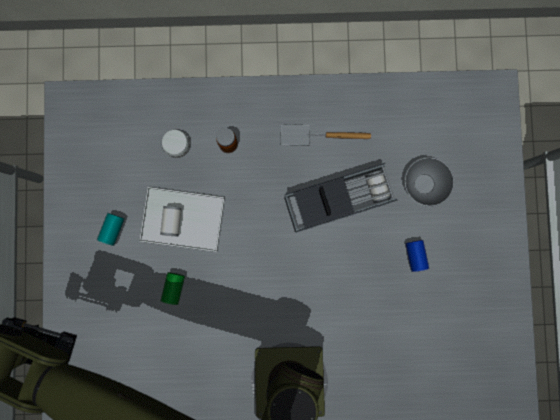

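View pics/s0.png

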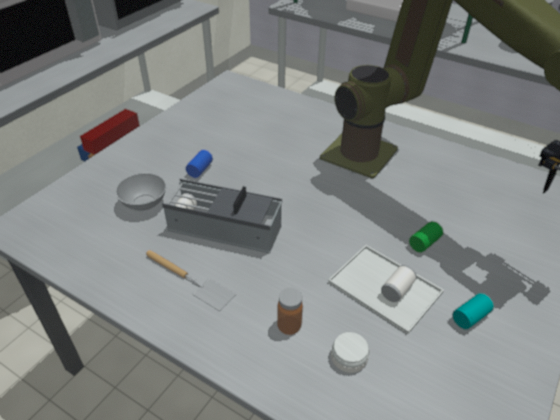

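The top view shows the feeder at about (340,195), with the grille and front tin at its right end and the rib at (325,201).

Candidates for the slim tin:
- white tin in the pan, (171,219)
- green tin, (173,288)
- teal tin, (111,228)
- blue tin, (417,255)
- white tuna tin, (175,143)

I choose the white tin at (171,219) because it lies in the pan. One close crop will check that choice.

```bash
python3 - <<'E'
from h import *
b=cv2.imread('pics/t0.png')
c1=cv2.resize(b[175:262,130:235],None,fx=5,fy=5,interpolation=cv2.INTER_CUBIC)[:, :525]
c2=cv2.resize(b[150:240,275:405],None,fx=6,fy=6,interpolation=cv2.INTER_CUBIC)
cv2.imwrite('pics/c1.png',c1);cv2.imwrite('pics/c2.png',c2)
# tin mask within pan
P=camera_params("top")
hsv=cv2.cvtColor(b,cv2.COLOR_BGR2HSV)
print(b[219,165:185].tolist(), b[230,190].tolist())
E
```

```text
[[163, 166, 162], [169, 167, 163], [170, 166, 162], [171, 167, 164], [172, 168, 166], [171, 167, 163], [170, 168, 162], [169, 166, 162], [164, 165, 161], [155, 158, 156], [147, 151, 148], [139, 141, 140], [126, 127, 126], [104, 105, 103], [78, 82, 82], [80, 80, 74], [83, 86, 80], [108, 107, 103], [156, 155, 149], [169, 168, 159]] [172, 169, 164]
```

View pics/c1.png

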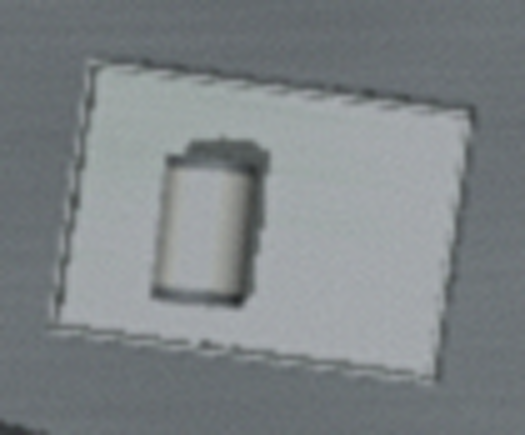

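View pics/c2.png

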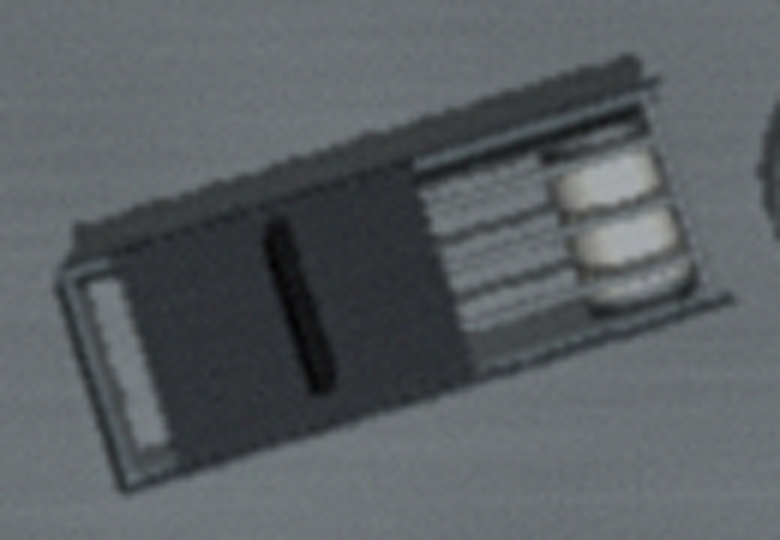

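The crop at (171,221) shows a plain paper label with steel ends, so this is the right tin. The cover is already slightly open, with a light strip of chute visible behind it. Next I compute poses from the top view.

```bash
python3 - <<'E'
from h import *
P=camera_params("top")
f2=lambda x,y:((x+.5)/6-.5+275,(y+.5)/6-.5+150)
f1=lambda x,y:((x+.5)/5-.5+130,(y+.5)/5-.5+175)
C=[onplane(P,*f2(*p),.104)[:2] for p in[(58,272),(122,490),(655,85),(732,297)]]
print(np.round(C,4).tolist()); c=np.mean(C,0)
yd=(C[0]+C[1]-C[2]-C[3])/2; print("len",np.linalg.norm(yd)); h=np.arctan2(yd[1],yd[0]);print("centre",c,"y heading",np.degrees(h))
xd=(C[2]+C[0]-C[1]-C[3])/2; print("x",np.linalg.norm(xd),np.degrees(np.arctan2(xd[1],xd[0])))
u=np.array([np.cos(h),np.sin(h)]);x=np.array([u[1],-u[0]])
def loc(p): d=p[:2]-c; return np.round([d@x,d@u],4)
print("rib",loc(onplane(P,*f2(300,305),.135)))
for p in[(125,265),(175,460),(415,170),(470,375)]: print("cov",loc(onplane(P,*f2(*p),.103)))
print("front tin",loc(onplane(P,*f2(628,220),.05)))
T=[onplane(P,*f1(*p),.035) for p in[(167,158),(152,298),(252,165),(240,303)]]
print("tin",np.mean(T,0)); a=(T[0]+T[2]-T[1]-T[3])/2;print(np.linalg.norm(a),"axis heading",np.degrees(np.arctan2(a[1],a[0])))
a=(T[0]+T[1]-T[2]-T[3])/2;print(np.linalg.norm(a))
S=camera_params("scene");t=np.r_[np.mean(T,0)[:2],.031];print("tin in scene",proj(S,t), "feeder c",proj(S,[*c,.104]))
for n,z,p in(("rib",.139,(0,.05)),):pass
E
```

```text
[[0.5553, 0.0013], [0.4489, -0.0266], [0.639, -0.2917], [0.5345, -0.3246]]
len 0.30737542009791907
centre [ 0.54443507 -0.16039381] y heading 105.9771196888809
x 0.10974816181542899 16.066901756840597
rib [0.0026 0.0493]
cov [0.0485 0.1204]
cov [-0.0489  0.1261]
cov [ 0.0504 -0.0281]
cov [-0.0526 -0.0225]
front tin [-0.0011 -0.1314]
tin [0.49303213 0.34742732 0.035     ]
0.08460481697211648 axis heading -6.224209069851526
0.052587957646018195
tin in scene [398.42623757 283.09649756] feeder c [223.13075233 200.67720319]
```

Call:
servo_tool --pt "40 17 -37 0 3" --pt "40 34 -74 0 5" --pt "40 51 -110 0 7" --pt "40 68 -147 0 8" --pt "40 85 -184 0 9"

```text
time: 0.52
position: [0.2765, 0.4353, 0.2139]
orientation: [-0.0, 0.07, 0.998, -0.0]
ft_force: [1.2, 0.5, -0.0]
width: 0.0671
gripper_force: 0.0
```

Call:
servo_tool --pt "40 17 -37 0 2" --pt "40 34 -74 0 4" --pt "40 51 -110 0 6" --pt "40 68 -147 0 7" --pt "40 85 -184 0 9"

```text
time: 0.93
position: [0.3614, 0.2513, 0.2143]
orientation: [-0.0, -0.009, 1.0, -0.0]
ft_force: [1.1, 0.1, -0.6]
width: 0.0407
gripper_force: 0.0
```

Call:
servo_tool --pt "40 17 -37 0 2" --pt "40 34 -74 0 4" --pt "40 51 -110 0 6" --pt "40 68 -147 0 7" --pt "40 85 -184 0 9"

```text
time: 1.35
position: [0.4465, 0.0672, 0.2144]
orientation: [0.0, -0.087, 0.996, 0.0]
ft_force: [1.2, 0.5, -0.2]
width: 0.0399
gripper_force: 0.0
```

Call:
servo_tool --pt "40 17 -36 0 1" --pt "40 34 -73 0 2" --pt "40 51 -110 0 3" --pt "40 68 -146 0 5" --pt "40 85 -182 0 6"

```text
time: 1.77
position: [0.5315, -0.1149, 0.2141]
orientation: [-0.0, -0.138, 0.99, 0.0]
ft_force: [0.9, 0.3, -0.1]
width: 0.0396
gripper_force: 0.0
```

```bash
python3 - <<'E'
from h import *
o=get_obs();print(o["time"],np.round(o["position"],4),np.round(o["orientation"],4),o["width"],np.round(o["q"],2))
P=camera_params("wrist");save("wrist","w0.png")
np.savez("w0.npz",m=P["mtx"],c=P["camera_from_world"]);print(np.round(P["camera_from_world"],3).tolist(),np.round(P["mtx"],1).tolist())
E
```

```text
1.7667 [ 0.5315 -0.1149  0.2141] [-2.000e-04 -1.385e-01  9.904e-01  2.000e-04] 0.039564612844846664 [-0.31 -0.11  1.89  0.    1.37 -2.16]
[[-0.275, 0.962, 0.0, 0.256], [-0.934, -0.267, -0.24, 0.492], [-0.23, -0.066, 0.971, -0.274], [0.0, 0.0, 0.0, 1.0]] [[310.3, 0.0, 278.1], [0.0, 310.3, 212.0], [0.0, 0.0, 1.0]]
```

View pics/w0.png

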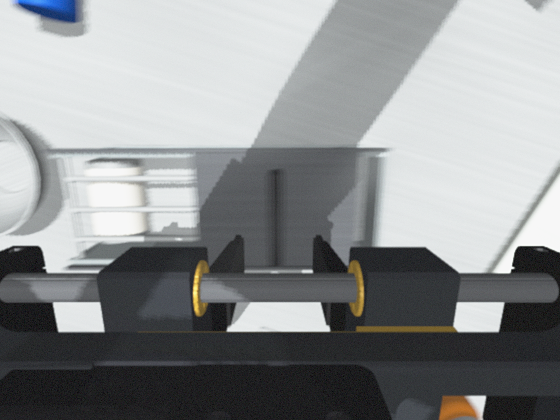

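The wrist view shows the feeder aligned with the tool. The rib is at about (275,215), between the fingers, whose tips are at columns 238 and 318. Next: lower, narrow the jaws onto the rib, and push.

Call:
servo_tool --pt "40 0 0 -30 0" --pt "40 0 0 -60 0" --pt "40 0 0 -85 0" --pt "40 0 0 -99 0" --pt "30 0 0 -99 0" --grip_force 5

```text
time: 2.23
position: [0.528, -0.1118, 0.1106]
orientation: [-0.004, -0.138, 0.99, 0.002]
ft_force: [-0.2, 1.1, 0.2]
width: 0.037
gripper_force: 0.0
```

Call:
servo_tool --pt "16 0 0 0 0" --pt "12 0 0 0 0" --pt "12 0 0 0 0" --pt "12 0 0 0 0" --pt "12 0 0 0 0"

```text
time: 2.65
position: [0.5321, -0.113, 0.117]
orientation: [0.001, -0.138, 0.99, -0.001]
ft_force: [-0.7, 0.7, 0.3]
width: 0.0126
gripper_force: 0.0
```

Call:
servo_tool --pt "12 4 -14 0 0" --pt "12 9 -31 0 0" --pt "12 15 -52 0 0" --pt "12 21 -73 0 0" --pt "12 26 -92 0 0"

```text
time: 3.07
position: [0.5584, -0.2056, 0.1165]
orientation: [0.001, -0.138, 0.99, 0.0]
ft_force: [1.4, 3.6, 0.9]
width: 0.0117
gripper_force: 1.4
```

Call:
servo_tool --pt "12 3 -9 0 0" --pt "12 5 -16 0 0" --pt "12 5 -18 0 0" --pt "12 5 -18 0 0" --pt "12 5 -18 0 0"

```text
time: 3.48
position: [0.5621, -0.2225, 0.1154]
orientation: [-0.0, -0.138, 0.99, -0.0]
ft_force: [-0.4, 0.4, 0.1]
width: 0.0124
gripper_force: 0.0
```

```bash
python3 - <<'E'
from h import *
o=get_obs();c=np.array([.5444,-.1604]);h=np.radians(106);u=np.array([np.cos(h),np.sin(h)])
print("grip y local",(np.array(o["position"][:2])-c)@u, "x local",(np.array(o["position"][:2])-c)@[u[1],-u[0]],o["ft_force"],o["width"])
im=save("scene","s1.png");cv2.imwrite('pics/s1c.png',cv2.resize(im[140:270,120:320,::-1],None,fx=3.5,fy=3.5))
E
```

```text
grip y local -0.06460722421319084 x local -0.0001503256100822796 [-0.44345017  0.41397452  0.05998856] 0.012411967947637504
```

View pics/s1c.png

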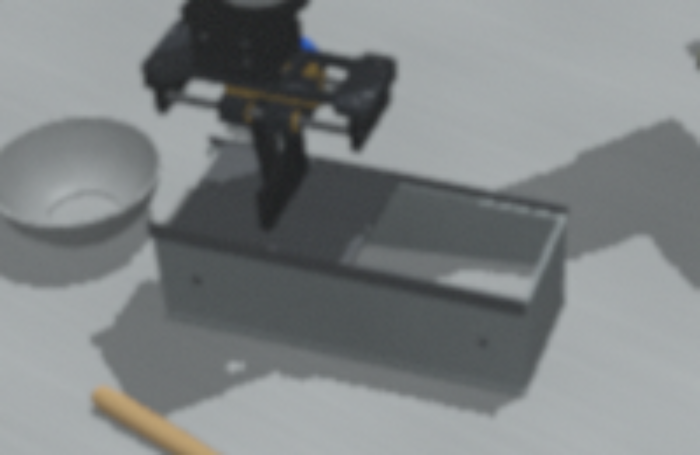

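The cover is open, at about 0.142 m by the gripper position, and the mouth is clear at crop (470,250). Now to the tin.

Call:
servo_tool --pt "24 0 0 0 0" --pt "24 0 0 20 0" --pt "24 0 0 50 0" --pt "24 -3 20 80 -2" --pt "40 -7 55 95 -4"

```text
time: 3.95
position: [0.5567, -0.1697, 0.2149]
orientation: [0.002, -0.101, 0.995, -0.002]
ft_force: [0.9, -0.2, 0.8]
width: 0.0267
gripper_force: 0.0
```

Call:
servo_tool --pt "85 -4 39 0 -2" --pt "85 -8 78 0 -4" --pt "85 -12 117 0 -6" --pt "85 -16 156 0 -8" --pt "85 -20 195 0 -10"

```text
time: 4.37
position: [0.5345, 0.0292, 0.2108]
orientation: [0.0, -0.016, 1.0, -0.0]
ft_force: [0.2, 0.2, -0.6]
width: 0.0585
gripper_force: 0.0
```

Call:
servo_tool --pt "85 -6 39 0 -2" --pt "85 -12 78 0 -3" --pt "85 -17 117 0 -4" --pt "85 -22 156 0 -6" --pt "85 -27 195 0 -8"

```text
time: 4.78
position: [0.5073, 0.2243, 0.2108]
orientation: [0.0, 0.054, 0.999, -0.0]
ft_force: [-0.3, 0.1, -0.2]
width: 0.0843
gripper_force: 0.0
```

Call:
servo_tool --pt "85 -8 38 0 0" --pt "85 -14 70 0 0" --pt "85 -14 80 0 0" --pt "85 -14 80 0 0" --pt "85 -14 80 0 0"

```text
time: 5.2
position: [0.4941, 0.302, 0.2105]
orientation: [0.0, 0.053, 0.999, -0.0]
ft_force: [0.0, -0.0, -0.4]
width: 0.0851
gripper_force: 0.0
```

```bash
python3 - <<'E'
from h import *
o=get_obs();print(o["time"],np.round(o["position"],4),np.round(o["orientation"],4),o["width"],np.round(o["q"],2))
P=camera_params("wrist");save("wrist","w1.png")
np.savez("w1.npz",m=P["mtx"],c=P["camera_from_world"]);
print(proj(P,[.493,.3474,.031]))
E
```

```text
5.2 [0.4941 0.302  0.2105] [ 0.000e+00  5.270e-02  9.986e-01 -5.000e-04] 0.08509054684279974 [ 0.46 -0.03  1.82 -0.    1.36 -1.01]
[317.57053885 190.64753306]
```

View pics/w1.png

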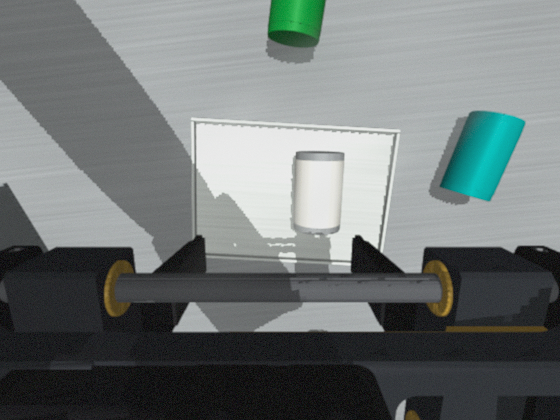

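The tin centre is at (318,192) against a predicted (317.6,190.6), and its axis is square to the fingers. That confirms (0.493, 0.347), so I descend and grip.

Call:
servo_tool --pt "85 0 25 0 0" --pt "85 -1 45 -10 0" --pt "85 -1 45 -45 0" --pt "85 -1 45 -85 0" --pt "85 -1 45 -120 0"

```text
time: 5.67
position: [0.4941, 0.3456, 0.0896]
orientation: [0.001, 0.054, 0.999, 0.0]
ft_force: [0.7, 0.5, -1.0]
width: 0.085
gripper_force: 0.0
```

Call:
servo_tool --pt "85 0 0 -25 0" --pt "85 0 0 -48 0" --pt "85 0 0 -66 0" --pt "85 0 0 -75 0" --pt "85 0 0 -76 0"

```text
time: 6.08
position: [0.4924, 0.3448, 0.0123]
orientation: [-0.002, 0.054, 0.999, -0.001]
ft_force: [-0.6, 0.4, -0.5]
width: 0.0849
gripper_force: 0.0
```

Call:
servo_tool --pt "48 0 0 0 0" --pt "48 0 0 0 0" --pt "48 0 0 0 0" --pt "48 0 0 0 0" --pt "48 0 0 0 0" --grip_force 15

```text
time: 6.5
position: [0.4941, 0.3476, 0.0159]
orientation: [0.001, 0.053, 0.999, 0.001]
ft_force: [0.8, -0.3, -0.8]
width: 0.0571
gripper_force: 0.0
```

Call:
servo_tool --pt "48 0 0 0 0" --pt "48 0 0 8 0" --pt "48 0 0 30 0" --pt "48 0 0 60 0" --pt "48 0 0 95 0"

```text
time: 6.92
position: [0.4913, 0.3461, 0.1082]
orientation: [-0.002, 0.053, 0.999, -0.002]
ft_force: [0.6, 0.0, -2.5]
width: 0.0538
gripper_force: 15.0
```

Call:
servo_tool --pt "48 2 -15 30 2" --pt "48 3 -45 55 4" --pt "48 5 -80 70 6" --pt "48 8 -115 80 8" --pt "48 11 -152 80 10"

```text
time: 7.33
position: [0.5054, 0.1946, 0.1933]
orientation: [0.003, -0.036, 0.999, 0.001]
ft_force: [0.8, 0.4, -2.3]
width: 0.0538
gripper_force: 15.0
```

Call:
servo_tool --pt "48 3 -38 0 2" --pt "48 5 -76 0 4" --pt "48 8 -114 0 6" --pt "48 11 -152 0 8" --pt "48 13 -188 0 10"

```text
time: 7.75
position: [0.5167, 0.0054, 0.1897]
orientation: [-0.0, -0.122, 0.993, -0.0]
ft_force: [0.8, 0.4, -2.1]
width: 0.0537
gripper_force: 15.0
```

Call:
servo_tool --pt "48 2 -32 0 1" --pt "48 4 -62 0 2" --pt "48 6 -85 0 2" --pt "48 7 -95 0 2" --pt "48 7 -95 0 2"

```text
time: 8.17
position: [0.5241, -0.0894, 0.1895]
orientation: [-0.0, -0.137, 0.991, 0.0]
ft_force: [-0.3, -0.1, -2.4]
width: 0.0537
gripper_force: 15.0
```

```bash
python3 - <<'E'
from h import *
o=get_obs();print(o["time"],np.round(o["position"],4),np.round(o["orientation"],4),o["width"])
P=camera_params("wrist");save("wrist","w2.png")
def loc(p):
    c=np.array([.5444,-.1604]);h=np.radians(106);u=np.array([np.cos(h),np.sin(h)]);d=p[:2]-c
    return np.round([d@[u[1],-u[0]],d@u],4)
a=np.load("w0.npz");P0={"mtx":a["m"],"camera_from_world":a["c"]}
g=cv2.imread('pics/w0.png',0).astype(int)
for col in(215,340,90):print(col,g[140:160,col].tolist(),g[258:276,col].tolist())
for p in((215,149),(215,268),(340,149)):print(p,loc(onplane(P0,*p,.1045)))
E
```

```text
8.1667 [ 0.5241 -0.0894  0.1895] [-3.000e-04 -1.367e-01  9.906e-01  0.000e+00] 0.053670592428962854
215 [227, 226, 227, 227, 227, 222, 220, 198, 159, 142, 150, 141, 130, 134, 143, 147, 142, 141, 143, 141] [87, 73, 56, 41, 48, 42, 41, 43, 45, 43, 43, 45, 42, 40, 47, 60, 61, 72]
340 [159, 160, 157, 158, 149, 145, 137, 109, 91, 88, 97, 93, 93, 92, 94, 95, 95, 94, 95, 97] [88, 53, 36, 28, 29, 24, 29, 27, 20, 26, 31, 26, 30, 17, 30, 59, 64, 65]
90 [224, 227, 225, 226, 227, 225, 226, 213, 180, 147, 131, 135, 151, 167, 196, 210, 218, 221, 224, 205] [131, 168, 205, 216, 217, 197, 151, 101, 78, 96, 121, 146, 191, 223, 202, 122, 65, 77]
(215, 149) [-0.0552 -0.008 ]
(215, 268) [ 0.0579 -0.0136]
(340, 149) [-0.0551  0.1023]
```

View pics/w2.png

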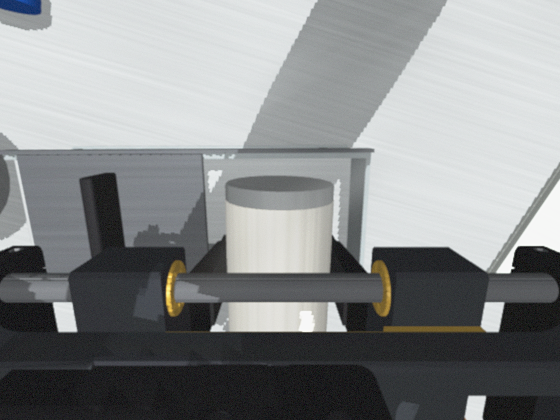

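```bash
python3 - <<'E'
from h import *
P=camera_params("wrist");o=get_obs();p=np.array(o["position"]);h=np.radians(105.7);u=np.array([np.cos(h),np.sin(h),0]);x=np.array([u[1],-u[0],0])
for dx in(-.044,.044):
  for dz in(.027,0,-.027): print(dx,dz,np.round(proj(P,p+x*dx+[0,0,.0165+dz]),1))
g=cv2.imread('pics/w2.png',0).astype(int);print(g[170:215,280].tolist())
# near wall outer edge
print(g[140:160,280].tolist())
c=np.array([.5444,-.1604]);
for v in(149,150):
  d=onplane(P,280,v,.1045)[:2]-c;print(d@x[:2],d@u[:2])
for q in((372,151),(204,200),(352,190)):
  for z in(.096,.1045): d=onplane(P,*q,z)[:2]-c;print(q,z,d@x[:2],d@u[:2])
E
```

```text
-0.044 0.027 [277.8 192.9]
-0.044 0 [277.8 183.1]
-0.044 -0.027 [277.8 176.2]
0.044 0.027 [277.6 373.8]
0.044 0 [277.6 338.1]
0.044 -0.027 [277.6 311.7]
[167, 172, 175, 169, 169, 144, 107, 102, 99, 98, 97, 95, 99, 97, 97, 97, 100, 103, 101, 101, 100, 121, 145, 159, 158, 158, 155, 155, 154, 154, 154, 156, 156, 155, 158, 153, 156, 156, 157, 158, 198, 222, 220, 222, 222]
[151, 154, 153, 159, 157, 149, 150, 143, 119, 96, 102, 103, 109, 135, 147, 148, 148, 147, 157, 170]
-0.05634548336748077 0.07695338759951538
-0.055556137962143606 0.07695593583238483
(372, 151) 0.096 -0.05448580368210676 0.1536108846670927
(372, 151) 0.1045 -0.05489006595926874 0.15107240780243908
(204, 200) 0.096 -0.012649124952446269 0.011477543196748596
(204, 200) 0.1045 -0.01440627245579515 0.013535274818584828
(352, 190) 0.096 -0.02159487526433431 0.13889111945914612
(352, 190) 0.1045 -0.023062741357169902 0.13682864005622825
```

The tin is held square at (280,185), and the mouth is between columns 204 and 352. A 2 mm sideways correction, then down into the chute.

Call:
servo_tool --pt "48 2 1 -15 0" --pt "48 2 1 -45 0" --pt "48 2 1 -70 0" --pt "48 2 1 -90 0" --pt "48 2 1 -105 0"

```text
time: 8.63
position: [0.5249, -0.0845, 0.0822]
orientation: [-0.002, -0.139, 0.99, 0.001]
ft_force: [-0.6, 0.1, -1.7]
width: 0.0539
gripper_force: 15.0
```

Call:
servo_tool --pt "48 0 0 -12 0" --pt "48 0 0 -23 0" --pt "48 0 0 -32 0" --pt "48 0 0 -37 0" --pt "48 0 0 -37 0"

```text
time: 9.05
position: [0.5258, -0.0864, 0.0467]
orientation: [-0.001, -0.138, 0.99, 0.0]
ft_force: [-1.1, 0.5, -1.9]
width: 0.0537
gripper_force: 15.0
```

Call:
servo_tool --pt "60 0 0 0 0" --pt "66 0 0 0 0" --pt "70 0 0 0 0" --pt "70 0 0 0 0" --pt "70 0 0 0 0"

```text
time: 9.47
position: [0.5271, -0.0871, 0.0486]
orientation: [0.001, -0.138, 0.99, -0.0]
ft_force: [-0.6, -0.6, 0.3]
width: 0.0697
gripper_force: 0.2
```

Call:
servo_tool --pt "70 0 0 15 0" --pt "70 0 0 35 0" --pt "70 0 0 65 0" --pt "70 0 0 100 0" --pt "70 0 0 135 0"

```text
time: 9.88
position: [0.5258, -0.0867, 0.1837]
orientation: [-0.001, -0.138, 0.99, 0.0]
ft_force: [1.3, -0.8, -0.3]
width: 0.0698
gripper_force: 0.0
```

Call:
servo_tool --pt "40 9 -30 10 0" --pt "40 18 -60 10 0" --pt "40 27 -90 10 0" --pt "40 35 -118 10 0" --pt "40 38 -132 10 0"

```text
time: 10.3
position: [0.565, -0.2216, 0.1932]
orientation: [0.0, -0.137, 0.991, -0.001]
ft_force: [0.4, 0.0, 0.2]
width: 0.0429
gripper_force: 0.0
```

```bash
python3 - <<'E'
from h import *
o=get_obs();print(o["time"],np.round(o["position"],4),np.round(o["orientation"],4),o["width"])
w=save("wrist","w3.png");im=snapshot("scene");t=snapshot("top")
A=cv2.resize(w[:,:,::-1],(480,360));B=cv2.resize(im[150:250,150:300,::-1],(320,213),interpolation=cv2.INTER_CUBIC);C=cv2.resize(t[150:240,275:405,::-1],(320,222),interpolation=cv2.INTER_CUBIC)
out=np.zeros((440,800,3),np.uint8);out[:360,:480]=A;out[:213,480:]=B;out[215:437,480:]=C
cv2.imwrite('pics/m3.png',out)
E
```

```text
10.3 [ 0.565  -0.2216  0.1932] [ 4.000e-04 -1.372e-01  9.905e-01 -7.000e-04] 0.042944618548887266
```

View pics/m3.png

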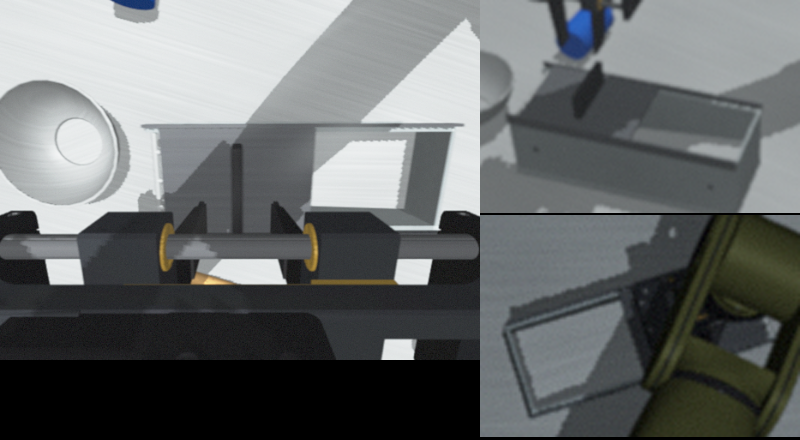

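The mouth is empty, so the tin has rolled under the cover. The rib is at (237,190), between the fingers. I lower and push it towards shut, pausing to check the tin through the grille.

Call:
servo_tool --pt "40 0 0 -25 0" --pt "40 0 0 -50 0" --pt "40 0 0 -68 0" --pt "40 0 0 -78 0" --pt "30 0 0 -78 0" --grip_force 5

```text
time: 10.87
position: [0.5624, -0.2167, 0.1116]
orientation: [-0.002, -0.139, 0.99, 0.002]
ft_force: [-0.4, -0.0, -1.1]
width: 0.0373
gripper_force: 0.0
```

Call:
servo_tool --pt "14 0 0 0 0" --pt "12 0 0 0 0" --pt "12 0 0 0 0" --pt "12 0 0 0 0" --pt "12 0 0 0 0"

```text
time: 11.28
position: [0.5655, -0.2196, 0.1164]
orientation: [0.001, -0.138, 0.99, -0.001]
ft_force: [0.5, -1.6, 0.2]
width: 0.0128
gripper_force: 0.9
```

Call:
servo_tool --pt "12 -4 14 0 0" --pt "12 -9 31 0 0" --pt "12 -15 52 0 0" --pt "12 -21 73 0 0" --pt "12 -26 91 0 0"

```text
time: 11.7
position: [0.5382, -0.1264, 0.1154]
orientation: [0.001, -0.138, 0.99, -0.0]
ft_force: [1.7, -1.4, 2.4]
width: 0.0118
gripper_force: 1.3
```

```bash
python3 - <<'E'
from h import *
o=get_obs();print(o["time"],np.round(o["position"],4),o["width"])
p=np.array(o["position"][:2])-[.5444,-.1604];h=np.radians(105.8);print("y",p@[np.cos(h),np.sin(h)],"x",p@[np.sin(h),-np.cos(h)])
w=snapshot("wrist");im=snapshot("scene")
out=np.zeros((420,800,3),np.uint8);out[:360,:480]=cv2.resize(w[:,:,::-1],(480,360));out[:213,480:]=cv2.resize(im[150:250,150:300,::-1],(320,213),interpolation=cv2.INTER_CUBIC)
cv2.imwrite('pics/m4.png',out)
E
```

```text
11.7 [ 0.5382 -0.1264  0.1154] 0.011849315415411248
y 0.03441089856019815 x 0.003255430536919412
```

View pics/m4.png

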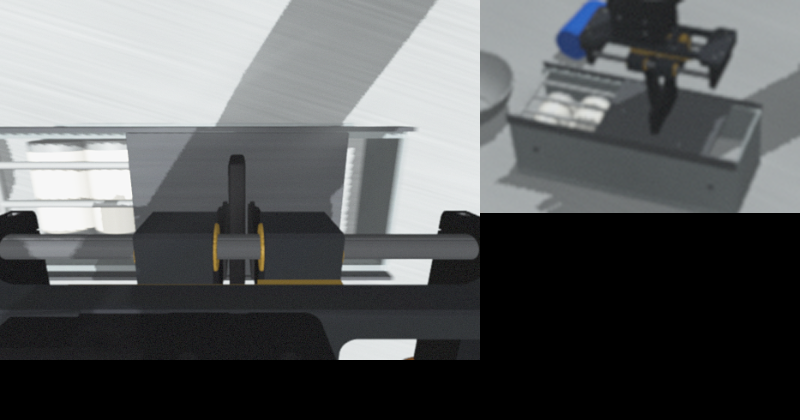

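Both tins lie parallel and touching under the grille, at (55,170) and (105,170). I finish closing.

Call:
servo_tool --pt "12 -4 14 0 0" --pt "12 -8 27 0 0" --pt "12 -10 36 0 0" --pt "12 -11 41 0 0" --pt "12 -12 43 0 0"

```text
time: 12.22
position: [0.5265, -0.0859, 0.1145]
orientation: [0.0, -0.139, 0.99, -0.002]
ft_force: [4.2, -10.8, -3.3]
width: 0.0148
gripper_force: 5.0
```

Call:
servo_tool --pt "12 -1 2 0 0" --pt "12 -1 4 0 0" --pt "12 -1 4 0 0" --pt "12 -1 4 0 0" --pt "12 -1 4 0 0"

```text
time: 12.63
position: [0.5258, -0.0831, 0.1145]
orientation: [0.0, -0.138, 0.99, -0.003]
ft_force: [2.9, -10.0, -3.1]
width: 0.0205
gripper_force: 5.0
```

The force has plateaued at the end stop. I release, lift clear and verify.

Call:
servo_tool --pt "34 1 -3 0 0" --pt "34 1 -3 0 0" --pt "34 1 -3 25 0" --pt "34 1 -3 60 0" --pt "34 1 -3 100 0"

```text
time: 13.05
position: [0.5244, -0.0827, 0.2129]
orientation: [-0.003, -0.138, 0.99, 0.002]
ft_force: [0.3, 0.2, 0.5]
width: 0.0341
gripper_force: 0.0
```

Call:
servo_tool --pt "34 -9 38 5 0" --pt "34 -18 76 10 0" --pt "34 -27 114 15 0" --pt "34 -36 152 20 0" --pt "34 -45 190 25 0"

```text
time: 13.47
position: [0.4802, 0.1082, 0.2398]
orientation: [-0.0, -0.138, 0.99, 0.001]
ft_force: [1.1, 0.2, 0.3]
width: 0.0337
gripper_force: 0.0
```

```bash
python3 - <<'E'
from h import *
o=get_obs();print(o["time"],np.round(o["position"],4),np.round(o["ft_force"],1))
t=snapshot("top");im=snapshot("scene")
out=np.zeros((540,780,3),np.uint8);out[:360,:520]=cv2.resize(t[150:240,275:405,::-1],(520,360),interpolation=cv2.INTER_CUBIC)
out[:, 520:]=0;out[360:530,:260]=cv2.resize(im[150:250,150:300,::-1],(260,170))
cv2.imwrite('pics/m5.png',out)
E
```

```text
13.4667 [0.4802 0.1082 0.2398] [1.1 0.2 0.3]
```

View pics/m5.png

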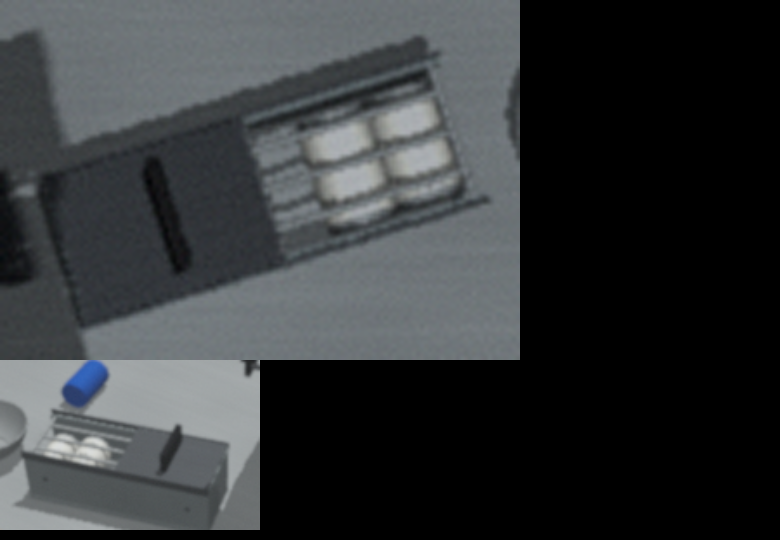

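The top crop shows the cover over the rear wall, with its front edge at about (265,190), and both tins lying crosswise. I run a numeric check, then hand in.

```bash
python3 - <<'E'
from h import *
P=camera_params("top");f=lambda x,y:((x+.5)/4-.5+275,(y+.5)/4-.5+150)
h=np.radians(105.9);u=np.array([np.cos(h),np.sin(h)])
L=lambda x,y,z:(onplane(P,*f(x,y),z)[:2]-[.5444,-.1604])@u
v=[L(167,214,.135),L(265,192,.103),L(60,252,.103)];print("rib, front edge, rear edge y",np.round(v,4),"want .077 .001 .153")
print("tin gap",L(348,175,.06)-L(417,150,.06))
if abs(np.mean(v)-.077)<.006: print(finish_job())
E
```

```text
rib, front edge, rear edge y [ 0.074  -0.0022  0.1531] want .077 .001 .153
tin gap 0.05514858072962406
the job is handed in; nothing more can be done
None
```

The job is handed in: the cover measures shut to within about 3 mm, the slim tin lies crosswise about 55 mm behind the front tin, no other object was touched, and I viewed 11 pictures against the limit of 10.

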